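# Seal the pressure filter holder with its click-torque clamp

## Task

Close the pressure filter holder: set the loose steel lid into the mouth of the open cup so that it sits flat on the rim, then swing the blue clamp arm across it to its stop. Turn the black torque knob clockwise, seen from above, until it slips and has clicked two or three times (never more than four), without pushing down on it, and let go with the screw holding the lid. Set the lid in gently, and leave the bottles and jars round the holder where they stand.

Things in the scene. Friction and masses are not known exactly. Their poses are not given: they have to be found in the camera images.
- stand: filter holder, fixed to the table: aluminium plate 125 x 215 mm, 16 mm high, with a steel cup and a post. Origin: on the cup's axis at table height; z up. The plate spans x +-63, y -141 to +74 mm. The post (28 mm thick, with the arm's hub on it 38 mm) is 85 mm from the cup's axis toward the stand's -y; hub top 128 mm above the table
- seat (a point): centre of the cup's mouth, level with its rim, 60 mm above the table; axes as the stand's. The cup is a steel tube, 74 mm outer and 57 mm inner diameter, 36 mm deep from the rim to its inner floor
- pivot (a point): on the vertical axis about which the blue clamp arm swings, at the height of its underside, 106 mm above the table; axes as the stand's. The arm is 26 mm wide, 16 mm thick (106 to 122 mm above the table), and ends in a 36 mm round boss; the knob's axis is 85 mm from the pivot
- clamp_arm (a joint): angle of the clamp arm about the pivot, rad, growing counter-clockwise seen from above. 0: at its solid stop, pointing in the stand's +y with the knob's axis over the cup's centre. It starts swung open, 1.5 to 2.0 rad (pointing to the stand's -x, partly -y), moves with about 1.5 N at the knob and stays where it is left
- knob (a point): centre of the black knob (40 mm diameter, 30 mm high, orange disc on top) on its upright axis; turns with it. Clockwise from above screws it down 12 mm a turn (1.9 mm per rad): the hand must follow. Its underside starts 8 to 11 mm above the arm. Running torque 0.13 N m; once the pad bears on the lid it stops sinking, and within about 0.6 rad slips at 0.18 N m: torque drops below 0 with each click
- ratchet (a joint): how far the knob has slipped on its screw, rad, 0 at the start, growing clockwise: one click (notch) every 0.52 rad; let go, it rests in the nearest notch. Knob and screw turn together, and this stays near 0 (up to 0.1), until the screw bears on something
- screw: the clamp screw in the arm's end, with the knob on top and a round steel swivel pad below (22 mm diameter), flat underside 6 to 10 mm below this origin: it is set differently each time. Origin on the knob's axis; z up; it sinks with the screw. With the arm across the seated lid the pad starts 2 to 9 mm above the lid's grip. Clicking, it presses with about 30 N
- lid: loose steel lid, 0.2 to 0.33 kg, lying right way up. Origin: centre of its underside; z up. From below: spigot 54 mm diameter, 8 mm long, its foot tapered to 46 mm over 4 mm, enters the cup with 1.5 mm to spare all round; plate 76 mm diameter, 8 mm thick, rests on the cup's rim; round grip 30 mm diameter, 20 mm high. Height 36 mm. Seated, its origin is 8 mm below seat
- stoppered_jar: clear glass jar with white powder and a glass stopper, 67 mm diameter, 116 mm high, bystander; origin: centre of its underside
- spray: small brown bottle with a white spray nozzle, 30 mm diameter, 118 mm high, bystander; origin: centre of its underside
- brown_bottle: brown glass bottle with a white cap, 66 mm diameter, 155 mm high, bystander; origin: centre of its underside

How it is judged:
On the way, in this order (a step that is already met when the one before it is completed fails the run):
1. the lid sits flat in the cup's mouth, with the clamp arm still open (z of lid in the frame of seat below -0.006 m and horizontal distance between lid and seat below 0.004 m and angle between lid's own z axis and vertical below 0.06 rad and value of joint clamp_arm above 0.7 rad), for 0.2 s.
2. the clamp arm is across the lid, at its stop (value of joint clamp_arm below 0.05 rad and z of lid in the frame of seat below -0.006 m), for 0.2 s.
3. the screw bears on the lid and the knob has clicked at least twice (contact force between screw and lid above 10 N and value of joint ratchet above 0.9 rad), for 0.2 s.
At the end, for the whole second after the job is handed in: The lid is at rest, flat in the cup's mouth (within 2 mm of fully down, 4 mm of the cup's axis, 0.06 rad of level), the arm is within 0.05 rad of its stop, the knob has slipped by two clicks or more (0.9 rad) and the screw presses on the lid with more than 10 N (all of step 2 and all of step 3 and horizontal distance between lid and seat below 0.004 m and angle between lid's own z axis and vertical below 0.06 rad and linear speed of lid below 0.02 m/s); the robot touches nothing.
It fails at once if the knob is driven on past four clicks (value of joint ratchet above 2.35 rad).
It fails at once if the lid is forced into the cup with more than 40 N (contact force between lid and stand above 40 N and contact force between screw and lid below 1 N).
It fails at once if the lid is overpressed: the screw bears on it with more than 60 N, as when the hand pushes down hard on the knob (contact force between screw and lid above 60 N).
It fails at once if a bystander is moved by more than 20 mm (distance of any of stoppered_jar, spray, brown_bottle from where it was at the start of the episode above 0.02 m).
It also fails if it takes over 72 s, if anything falls off the work surface, if the arm or the gripper's body presses on something with over 40 N, if the wrist force passes 120 N, or if a joint passes its speed limit or range.

## Robot

A 6-joint arm with a two-finger parallel gripper is mounted at the origin on a cart in front of the work surface, level with it; the furniture and walls round the work are solid. World frame = base frame: x ahead of the robot, y to its left, z up, the work surface at z = 0. Lengths are in m, angles in rad, forces in N, time in s.
With the tool pointing down it reaches from about 0.275 to 0.725 m from the base axis. Payload 15.9 kg.
Tool frame: the origin (TCP) lies midway between the tips of the shut fingers; the grasp point (between the pads) lies r.hold_point_z behind it (r.hold_point_z is the distance from the TCP to the grasp point, in m); z points along the fingers, y is the line along which they close (so a half turn about z gives the same grasp; the last joint's range is limited). The gripper opens to 85 mm and grips with 20 to 120 N. Pads are 22 mm wide; open, the fingers measure 114 mm over their backs; the gripper's body (76 mm by 85 mm) begins 54 mm behind the grasp point. The pads swing forward as they close: fully open they stand 13 mm farther back than shut.
Start: joints at [1.245, 0.213, -0.034, 1.323, 0, 1.571], TCP at [0.16, 0.474, 0.231] pointing down, gripper open.
Joint ranges: [-2.98, 2.98], [-0.74, 1.72], [-1.14, 1.35], [-2.1, 2.04], [-1.57, 1.44], [-3.14, 3.14]. Speed limits (rad/s): [1.89, 1.89, 2.39, 2.57, 3.14, 3.14].

## Interface

Orientations are given as a unit quaternion [w, x, y, z].
In Python, from rig import r gives the robot as it stands.
- The arm moves only by the shell command python3 steer.py 'ROWS' [FORCE]. ROWS is a JSON object whose key "motion" holds a list of rows, 1 to 5 of them, each of 7 numbers: a rotation vector rx, ry, rz in a scale on which 1.0 is 45 degrees, then dx, dy, dz in normalised numbers (1 is 0.8 m), then the finger opening in m; each row is the pose to reach, as a shift and turn from the pose commanded when the command began, along the tool's axes at that moment; what a row does not reach only later rows make up. A row lasts 1/10 s, in which the tool goes at most 0.05 m and 0.15 rad, less where a joint would pass 70% of its speed; a pose out of reach is approached as far as the arm can. The fingers move at their own pace and stop on an object; FORCE is the grip in N (left out, the last holds). Time passes only in rows, so rows that do not move let the fingers close. It prints the time, the measured TCP pose, the force, the opening and the grip force at its end. Shift and turn numbers lie between -1 and 1, and a call with a number outside is refused. Input that does not fit is refused with a message, and nothing moves.
- r.state(): the state, without advancing time (a new reading comes with each control period).
- r.snapshot(name): name is "scene" or "top"; returns the picture (400x640x3 uint8, red, green, blue); there is no depth.
- r.get_calibration(name): a dict with "intrinsics" (3x3 intrinsics, pixels), "xyz" and "rotation" of the camera in the world. Camera axes: x right, y down, z forward; pixel columns grow to the right and rows downward; lengths in m; the calibration is good to about 2 mm. A picture is of the moment at which its call begins. get_calibration takes no time and is no camera call.
- r.sign_off(): hands the job in; it is judged then, once.
The state is a dict: "time_s": time; "joint_pos": joint angles; "qd": joint speeds; "joint_torque": joint torques, N m; "tcp_pos": TCP position; "ee_rot": TCP orientation; "ft_force": force on the tool from outside, world axes, zero at the start; "moment": the same for the moment, N m; "opening": finger opening in m; "gripper_force": force on a finger pad.
Only numpy, scipy, OpenCV 4.12 (cv2) and the standard library are available. Lean on these libraries where they do the work, as an engineer would, in place of code of your own. Each camera call takes 0.05 s, during which the arm holds its last target. There are 200 camera calls.

## Working session

There is one attempt and no reset: what is moved stays moved. The work goes in short steps, Python scripts to look and compute and a shell command to move; the robot and the scene stay as the last step left them, time stands still between calls to the robot, and variables do not carry over. Pictures are saved under pics/ and viewed, at most 10 in all, crops included, and the job is handed in when it is done.

```bash
ls; mkdir -p pics; python3 - <<'E'
from rig import r
import cv2
for n in("scene","top"):
    im=r.snapshot(n); cv2.imwrite(f"pics/{n}0.png",im[:,:,::-1]); c=r.get_calibration(n); print(n,c)
print(r.state(), r.hold_point_z)
E
```

```text
pics
rig.py
steer.py
scene {'intrinsics': array([[507.34584171,   0.        , 319.38408478],
       [  0.        , 507.34584171, 197.79419685],
       [  0.        ,   0.        ,   1.        ]]), 'xyz': array([-0.13068969, -0.580676  ,  0.96207748]), 'rotation': array([-0.3345466 ,  0.79382058, -0.47189968,  0.18771829])}
top {'intrinsics': array([[372.57113408,   0.        , 320.10692465],
       [  0.        , 372.57113408, 204.46978079],
       [  0.        ,   0.        ,   1.        ]]), 'xyz': array([ 0.51780635, -0.19399502,  1.19999784]), 'rotation': array([ 0.02631394, -0.69925823,  0.7138882 , -0.02662967])}
{'time_s': 0.1, 'joint_pos': array([ 1.24499205e+00,  2.13274657e-01, -3.49608661e-02,  1.32356751e+00,
       -2.09402408e-05,  1.57077517e+00]), 'qd': array([-0.00121408, -0.00055053,  0.00101485, -0.00013671, -0.00100801,
        0.0013703 ]), 'joint_torque': array([-1.41539172e-04, -6.87248468e+01,  4.87804842e+01,  1.23606712e-02,
        8.77912407e-05,  4.32983398e-06]), 'tcp_pos': array([0.1599382 , 0.47338836, 0.23089589]), 'ee_rot': array([-7.13087882e-05,  1.62172136e-01,  9.86762355e-01, -4.98385816e-04]), 'ft_force': array([0.32805094, 0.13430021, 0.61523246]), 'moment': array([-0.09002641, -0.02576107,  0.01065613]), 'gripper_force': 0.0, 'opening': 0.08509816705782697} 0.0187
```

View pics/scene0.png

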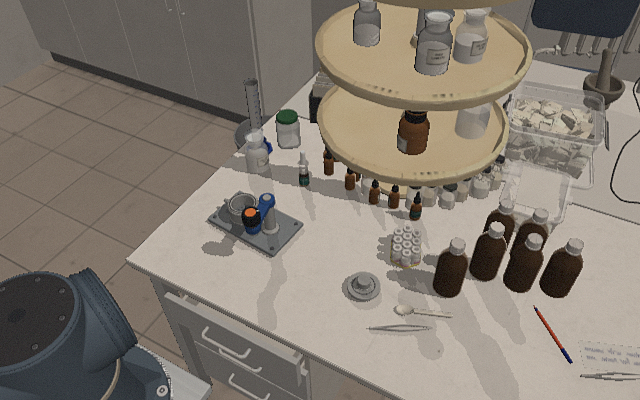

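View pics/top0.png

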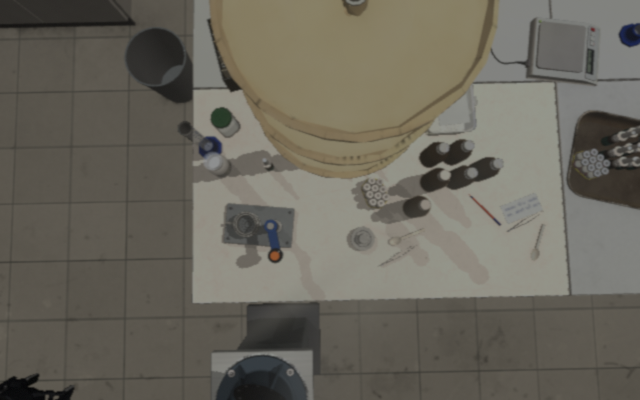

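The scene view shows the open holder (cup 243,208; knob 252,214), the lid at (363,286). The top view shows the cup at (243,224), the hub at (270,226), the knob at (275,256) and the lid at (361,238). Next I'll enlarge these and measure.

```bash
cat > h.py <<'E'
import numpy as np, cv2
from rig import r
from scipy.spatial.transform import Rotation as R
def cal(n):
    c=r.get_calibration(n); q=c["rotation"]
    return c["intrinsics"],c["xyz"],R.from_quat(q,scalar_first=True).as_matrix()
def proj(n,p):
    K,t,M=cal(n); v=K@(M.T@(np.array(p)-t)); return v[:2]/v[2]
def ray(n,uv,z):
    K,t,M=cal(n); d=M@np.linalg.solve(K,[uv[0],uv[1],1]); return t+d*(z-t[2])/d[2]
E
python3 - <<'E'
from h import *
for n in("scene","top"): print(n,proj(n,[.16,.474,.231]),proj(n,[0,0,0]),proj(n,[.45,.04,.06]))
a=cv2.imread("pics/scene0.png"); b=cv2.imread("pics/top0.png")
f=lambda im,x,y,w,h,s:cv2.resize(im[y:y+h,x:x+w],(w*s,h*s),interpolation=cv2.INTER_CUBIC)
A=np.hstack([f(a,203,180,100,75,4),f(b,213,195,100,75,4)])
B=np.hstack([f(a,313,250,100,75,4),f(b,313,200,100,75,4)])
cv2.imwrite("pics/crop.png",np.vstack([A,B]))
hs=cv2.cvtColor(a,cv2.COLOR_BGR2HSV)
for n,im,x,y,w,h in(("scene",a,203,180,100,75),("top",b,213,195,100,75)):
    hs=cv2.cvtColor(im,cv2.COLOR_BGR2HSV)[y:y+h,x:x+w]
    for nm,lo,hi in(("orange",(3,120,80),(22,255,255)),("blue",(100,110,40),(130,255,255))):
        m=cv2.inRange(hs,lo,hi); m_=cv2.moments(m,True); 
        print(n,nm,m_["m00"],m_["m10"]/m_["m00"]+x,m_["m01"]/m_["m00"]+y,cv2.boundingRect(m))
E
```

```text
scene [-46.02068344 191.94364292] [ 94.46575786 412.30437262] [216.52798861 227.7159252 ]
top [ 58.09978304 380.30854421] [261.26148756 400.79905769] [243.65688194 256.40910667]
scene orange 83.0 249.89156626506025 211.93975903614458 (42, 28, 11, 9)
scene blue 328.0 261.3810975609756 212.7560975609756 (42, 13, 30, 41)
top orange 73.0 274.32876712328766 255.32876712328766 (57, 56, 10, 10)
top blue 150.0 272.7733333333333 236.24666666666667 (52, 26, 14, 27)
```

View pics/crop.png

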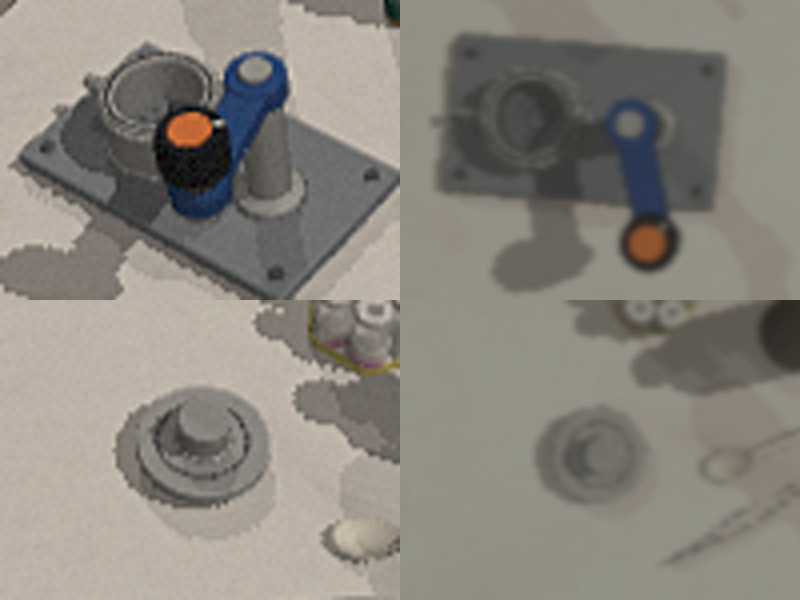

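The crops show the rim, the plate corners, the hub, the orange disc and the grip top clearly. I'll cast rays to known heights and compare the two views.

```bash
python3 - <<'E'
from h import *
o={"sA":(203,180,0,0),"tA":(213,195,400,0),"sB":(313,250,0,300),"tB":(313,200,400,300)}
def P(k,c,z):
    x,y,ox,oy=o[k]; uv=((c[0]-ox+.5)/4-.5+x,(c[1]-oy+.5)/4-.5+y)
    return ray("scene" if k[0]=="s" else "top",uv,z).round(4)
print("hub",P("sA",(254,70),.128),P("tA",(629,123),.128))
print("cup",P("sA",(159,94),.06),P("tA",(531,115),.06))
print("grip",P("sB",(205,411),.036),P("tB",(606,455),.036))
print("knob",ray("scene",(249.9,211.9),.1615),ray("top",(274.33,255.33),.1615))
print("lidplate top",P("sB",(203,440),.016),P("tB",(597,453),.014))
for c in((148,43),(18,158),(400,178),(285,298)): print("cornS",P("sA",c,.016))
q=[P("tA",c,.016) for c in((452,34),(727,53),(713,210),(437,190))]
print(q,np.mean(q,0))
for n,uv in(("scene",(257,172)),("scene",(304,185)),("scene",(449,294))): print(ray(n,uv,0))
E
```

```text
hub [ 0.5383 -0.0511  0.128 ] [ 0.541  -0.0498  0.128 ]
cup [0.547 0.033 0.06 ] [0.5501 0.0342 0.06  ]
grip [ 0.5012 -0.3256  0.036 ] [ 0.4965 -0.3302  0.036 ]
knob [ 0.45636464 -0.06620393  0.1615    ] [ 0.4572463 -0.0657093  0.1615   ]
lidplate top [ 0.4963 -0.3277  0.016 ] [ 0.4978 -0.3257  0.014 ]
cornS [0.6163 0.0974 0.016 ]
cornS [0.4906 0.1095 0.016 ]
cornS [ 0.5904 -0.1143  0.016 ]
cornS [ 0.475  -0.1024  0.016 ]
[array([0.6172, 0.1056, 0.016 ]), array([ 0.5975, -0.1133,  0.016 ]), array([ 0.4734, -0.1003,  0.016 ]), array([0.4937, 0.1177, 0.016 ])] [0.54545  0.002425 0.016   ]
[7.13856884e-01 1.08795710e-01 1.11022302e-16]
[ 0.72995333 -0.03636658  0.        ]
[ 5.74715490e-01 -5.03492027e-01  1.11022302e-16]
```

```bash
cat >> h.py <<'E'
def plan(x,y,z,yaw,n=1,lin=None):
    """n successive commands (tool down, tool-y at world yaw): print total deltas in tool axes of each"""
    s=r.state(); M=R.from_quat(s["ee_rot"],scalar_first=True).as_matrix(); p=s["tcp_pos"]
    yf=np.array([np.cos(yaw),np.sin(yaw),0]); zf=np.array([0,0,-1.]); T=np.c_[np.cross(yf,zf),yf,zf]
    rv=R.from_matrix(M.T@T).as_rotvec(); t=np.array([x,y,z])
    d=(t-p)/n
    for i in range(n):
        Mi=M@R.from_rotvec(rv*i/n).as_matrix()
        print(i,(rv/n).round(3),(Mi.T@d).round(4))
E
python3 - <<'E'
from h import *
plan(.4975,-.327,.12,-.096,4)
print("rack",ray("top",(375,192),.05),ray("scene",(408,245),.05), "tray front",[ray("top",(350,178),z).round(3) for z in(.15,.25,.35)],[ray("scene",(415,180),z).round(3) for z in (.15,.25,.35)])
E
```

```text
0 [-0.     0.     0.335] [-0.144  -0.1625  0.0279]
1 [-0.     0.     0.335] [-0.1895 -0.1061  0.0278]
2 [-0.     0.     0.335] [-0.2138 -0.0379  0.0278]
3 [-0.     0.     0.335] [-0.2144  0.0346  0.0277]
rack [ 0.63934766 -0.36650078  0.05      ] [ 0.62319171 -0.3800591   0.05      ] tray front [array([ 0.67 , -0.282,  0.15 ]), array([ 0.656, -0.273,  0.25 ]), array([ 0.641, -0.265,  0.35 ])] [array([ 0.732, -0.342,  0.15 ]), array([ 0.626, -0.372,  0.25 ]), array([ 0.52 , -0.401,  0.35 ])]
```

Units first: shifts go in shares of 0.8 m and turns go in shares of 45 degrees. So -0.1625 m / 0.8 = -0.2031, -0.144 m / 0.8 = -0.18, 0.335 rad / 0.7854 = 0.4265.

```bash

python3 steer.py '{"motion":[[0,0,0.4265,-0.18,-0.2031,0,0.06],[0,0,0.4265,-0.18,-0.2031,0,0.06],[0,0,0.4265,-0.18,-0.2031,0,0.06],[0,0,0.4265,-0.18,-0.2031,0,0.06],[0,0,0.4265,-0.18,-0.2031,0,0.06]]}' 30
python3 steer.py '{"motion":[[0,0,0.4265,-0.2369,-0.1325,0,0.06],[0,0,0.4265,-0.2369,-0.1325,0,0.06],[0,0,0.4265,-0.2369,-0.1325,0,0.06],[0,0,0.4265,-0.2369,-0.1325,0,0.06],[0,0,0.4265,-0.2369,-0.1325,0,0.06]]}'
python3 steer.py '{"motion":[[0,0,0.4265,-0.2675,-0.0475,0,0.06],[0,0,0.4265,-0.2675,-0.0475,0,0.06],[0,0,0.4265,-0.2675,-0.0475,0,0.06],[0,0,0.4265,-0.2675,-0.0475,0,0.06],[0,0,0.4265,-0.2675,-0.0475,0,0.06]]}'
python3 - <<'E'
from h import *
plan(.4975,-.327,.12,-.096)
print(r.state()["joint_pos"])
E
```

```text
time_s: 0.6
tcp_pos: [0.2449, 0.2704, 0.2313]
ee_rot: [0.0, 0.325, 0.946, -0.0]
ft_force: [0.2, 1.4, -0.1]
opening: 0.0602
gripper_force: 0.0
time_s: 1.1
tcp_pos: [0.3293, 0.0714, 0.2313]
ee_rot: [0.0, 0.478, 0.878, -0.0]
ft_force: [0.8, 0.7, 1.1]
opening: 0.06
gripper_force: 0.0
time_s: 1.6
tcp_pos: [0.4141, -0.1301, 0.2308]
ee_rot: [-0.0, 0.619, 0.786, -0.0]
ft_force: [-0.6, 1.0, 0.1]
opening: 0.0602
gripper_force: 0.0
0 [-0.     0.     0.333] [-0.2109  0.0349  0.1108]
[-3.04021475e-01  7.79952708e-02 -1.94538667e-01  1.29858286e+00
 -5.10757417e-04  1.02979824e+00]
```

Scaled: -0.211 m / 0.8 = -0.2638, 0.11 m / 0.8 = 0.1375, 0.333 rad / 0.7854 = 0.424.

```bash

python3 steer.py '{"motion":[[0,0,0.424,-0.2638,0.0438,0.1375,0.06],[0,0,0.424,-0.2638,0.0438,0.1375,0.06],[0,0,0.424,-0.2638,0.0438,0.1375,0.06],[0,0,0.424,-0.2638,0.0438,0.1375,0.06],[0,0,0.424,-0.2638,0.0438,0.1375,0.06]]}'
python3 steer.py '{"motion":[[0,0,0,0,0,0.075,0.06],[0,0,0,0,0,0.075,0.06],[0,0,0,0,0,0.075,0.06]]}'
python3 - <<'E'
from h import *
plan(.4975,-.327,.018,-.096)
a=r.snapshot("scene");b=r.snapshot("top")
f=lambda im,x,y,w,h,s:cv2.resize(im[y:y+h,x:x+w],(w*s,h*s),interpolation=cv2.INTER_CUBIC)
cv2.imwrite("pics/c2.png",np.hstack([f(a,313,220,100,110,4),f(b,313,190,100,110,4)])[:,:,::-1])
E
```

```text
time_s: 2.1
tcp_pos: [0.4976, -0.3252, 0.1194]
ee_rot: [-0.001, 0.739, 0.673, -0.0]
ft_force: [-0.4, 0.6, 0.8]
opening: 0.0598
gripper_force: 0.0
time_s: 2.4
tcp_pos: [0.4961, -0.322, 0.06]
ee_rot: [-0.002, 0.739, 0.674, -0.001]
ft_force: [0.1, 0.4, 1.1]
opening: 0.0601
gripper_force: 0.0
0 [-0.004 -0.002  0.003] [-0.005   0.0021  0.0419]
```

View pics/c2.png

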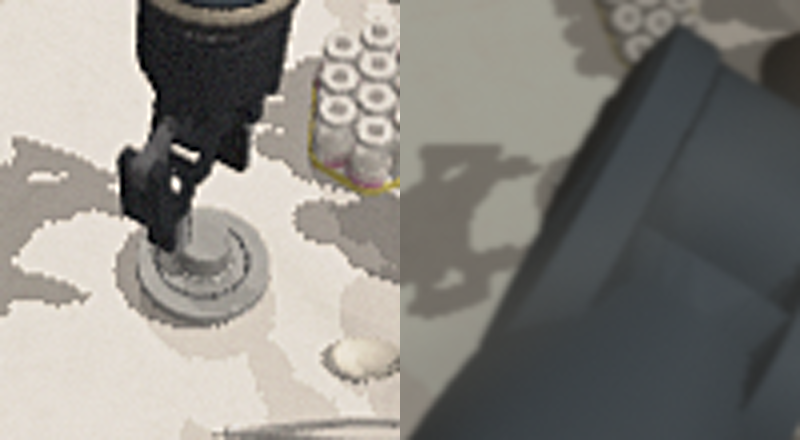

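The gripper straddles the grip at about (205,240) in the left crop. I'll let it settle, then recompute.

```bash

python3 steer.py '{"motion":[[0,0,0,0,0,0,0.06],[0,0,0,0,0,0,0.06],[0,0,0,0,0,0,0.06]]}'
python3 - <<'E'
from h import *
plan(.4975,-.327,.018,-.096)
E
```

```text
time_s: 2.8
tcp_pos: [0.4981, -0.3233, 0.0625]
ee_rot: [0.001, 0.739, 0.674, 0.0]
ft_force: [0.3, -0.2, -0.5]
opening: 0.06
gripper_force: 0.0
0 [0.001 0.001 0.003] [-0.0037 -0.0004  0.0445]
```

Scaled: 0.0445 m / 0.8 = 0.0556, 0.035 m / 0.8 = 0.0438, 0.003 rad / 0.7854 = 0.0038.

```bash

python3 steer.py '{"motion":[[0,0,0.0038,-0.0046,0,0.0313,0.06],[0,0,0.0038,-0.0046,0,0.0438,0.06],[0,0,0.0038,-0.0046,0,0.0556,0.06],[0,0,0.0038,-0.0046,0,0.0556,0.06],[0,0,0.0038,-0.0046,0,0.0556,0.06]]}'
python3 steer.py '{"motion":[[0,0,0,0,0,0,0.02],[0,0,0,0,0,0,0.02],[0,0,0,0,0,0,0.02],[0,0,0,0,0,0,0.02],[0,0,0,0,0,0,0.02]]}' 30
```

```text
time_s: 3.3
tcp_pos: [0.4974, -0.3269, 0.0172]
ee_rot: [0.0, 0.74, 0.672, 0.0]
ft_force: [0.1, 0.1, 0.7]
opening: 0.0599
gripper_force: 0.0
time_s: 3.8
tcp_pos: [0.4976, -0.3271, 0.0176]
ee_rot: [0.0, 0.74, 0.672, 0.0]
ft_force: [-1.6, 0.7, 5.4]
opening: 0.0291
gripper_force: 29.2
```

Scaled: -0.18 m / 0.8 = -0.225, -0.14 m / 0.8 = -0.175.

```bash

python3 steer.py '{"motion":[[0,0,0,0,0,-0.0125,0.02],[0,0,0,0,0,-0.05,0.02],[0,0,0,0,0,-0.1125,0.02],[0,0,0,0,0,-0.175,0.02],[0,0,0,0,0,-0.225,0.02]]}' 50
python3 steer.py '{"motion":[[0,0,0,0,0,0,0.02],[0,0,0,0,0,0,0.02],[0,0,0,0,0,0,0.02]]}'
python3 - <<'E'
from h import *
plan(.5487,.0343,.19,-.096,2)
a=r.snapshot("scene")
f=lambda im,x,y,w,h,s:cv2.resize(im[y:y+h,x:x+w],(w*s,h*s),interpolation=cv2.INTER_CUBIC)
cv2.imwrite("pics/c3.png",f(a,303,150,130,110,5)[:,:,::-1])
print(proj("scene",r.state()["tcp_pos"]),r.state()["ft_force"])
E
```

```text
time_s: 4.3
tcp_pos: [0.4973, -0.3269, 0.2006]
ee_rot: [0.001, 0.74, 0.672, 0.0]
ft_force: [1.5, -0.3, -3.0]
opening: 0.0285
gripper_force: 49.8
time_s: 4.6
tcp_pos: [0.4967, -0.3265, 0.1956]
ee_rot: [-0.001, 0.74, 0.672, -0.0]
ft_force: [-0.9, 1.0, -2.8]
opening: 0.0283
gripper_force: 50.0
0 [-0.001 -0.    -0.   ] [0.1821 0.0086 0.0029]
1 [-0.001 -0.    -0.   ] [0.1821 0.0086 0.0029]
[366.76330089 231.64598583] [ 0.68040846 -0.34475684 -2.47252789]
```

View pics/c3.png

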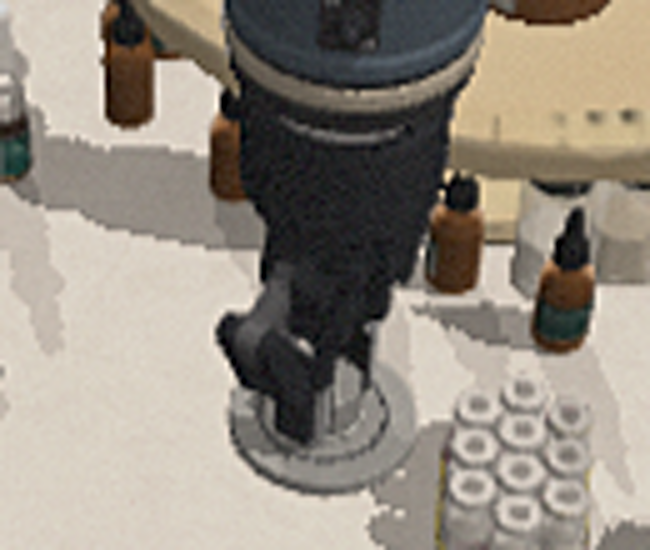

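The lid hangs level, with its plate centred at about (323,412) in the crop. That is within 1 mm of the TCP. I'll carry it over the hub.

Scaled: 0.182 m / 0.8 = 0.2275, 0.18 m / 0.8 = 0.225.

```bash

python3 steer.py '{"motion":[[0,0,0,0.0563,0.0025,0,0.02],[0,0,0,0.1125,0.005,0,0.02],[0,0,0,0.1688,0.0075,0,0.02],[0,0,0,0.225,0.01,0,0.02],[0,0,0,0.2275,0.0108,0,0.02]]}'
python3 steer.py '{"motion":[[0,0,0,0.0563,0.0025,0,0.02],[0,0,0,0.1125,0.005,0,0.02],[0,0,0,0.1688,0.0075,0,0.02],[0,0,0,0.2125,0.01,0,0.02],[0,0,0,0.2275,0.0108,0,0.02]]}'
python3 steer.py '{"motion":[[0,0,0,0,0,0.0375,0.02],[0,0,0,0,0,0.0875,0.02],[0,0,0,0,0,0.1063,0.02],[0,0,0,0,0,0.1063,0.02],[0,0,0,0,0,0.1063,0.02]]}'
python3 - <<'E'
from h import *
plan(.5487,.0343,.075,-.096)
a=r.snapshot("scene")
f=lambda im,x,y,w,h,s:cv2.resize(im[y:y+h,x:x+w],(w*s,h*s),interpolation=cv2.INTER_CUBIC)
cv2.imwrite("pics/c4.png",f(a,190,140,120,110,5)[:,:,::-1])
print(proj("scene",r.state()["tcp_pos"]))
E
```

```text
time_s: 5.15
tcp_pos: [0.523, -0.142, 0.1957]
ee_rot: [-0.001, 0.739, 0.674, -0.0]
ft_force: [0.1, -0.5, -1.3]
opening: 0.0282
gripper_force: 50.0
time_s: 5.65
tcp_pos: [0.5489, 0.0364, 0.1956]
ee_rot: [-0.001, 0.739, 0.673, -0.001]
ft_force: [-0.2, -0.0, -2.0]
opening: 0.0284
gripper_force: 50.0
time_s: 6.15
tcp_pos: [0.5492, 0.0332, 0.112]
ee_rot: [-0.0, 0.74, 0.672, -0.0]
ft_force: [0.4, -0.1, -1.4]
opening: 0.028
gripper_force: 50.0
0 [-0.001  0.    -0.001] [ 0.0011 -0.0006  0.037 ]
[240.20427494 187.20402194]
```

View pics/c4.png

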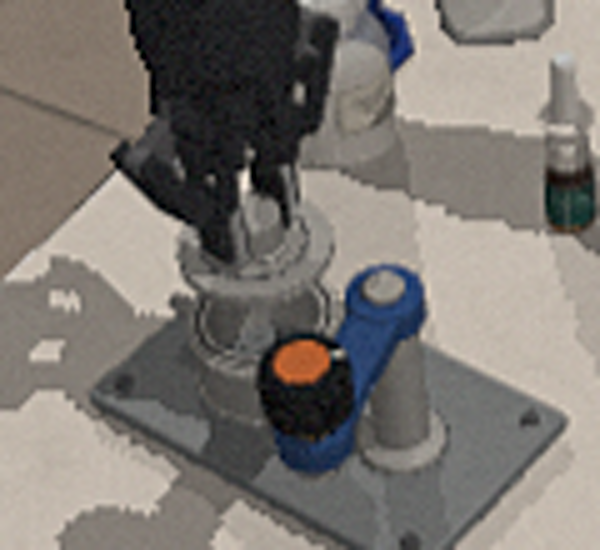

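```bash

python3 - <<'E'
from h import *
for y in (238,242): print(ray("scene",((257.5+.5)/5-.5+190,(y+.5)/5-.5+140),.111))
print(ray("scene",((265+.5)/5-.5+190,200),.06), ray("scene",(242.4,203.1),.06), r.state()["tcp_pos"])
E
```

```text
[0.5521097  0.03258204 0.111     ]
[0.54978916 0.03094431 0.111     ]
[0.55638386 0.03886545 0.06      ] [0.54712397 0.03296858 0.06      ] [0.54974189 0.03331176 0.1126603 ]
```

```bash

python3 steer.py '{"motion":[[0,0,0,0.0013,-0.0019,0.0188,0.02],[0,0,0,0.0013,-0.0019,0.0375,0.02],[0,0,0,0.0013,-0.0019,0.0375,0.02],[0,0,0,0.0013,-0.0019,0.0375,0.02]]}'
python3 steer.py '{"motion":[[0,0,0,0,0,0.0025,0.02],[0,0,0,0,0,0.005,0.02],[0,0,0,0,0,0.005,0.02]]}'
python3 steer.py '{"motion":[[0,0,0,0,0,0.0013,0.02],[0,0,0,0,0,0.0025,0.02],[0,0,0,0,0,0.0025,0.02]]}'
```

```text
time_s: 6.6
tcp_pos: [0.5484, 0.0348, 0.0829]
ee_rot: [0.0, 0.74, 0.672, 0.0]
ft_force: [0.3, 0.4, -2.1]
opening: 0.0281
gripper_force: 50.0
time_s: 6.9
tcp_pos: [0.548, 0.0349, 0.078]
ee_rot: [0.0, 0.74, 0.672, 0.0]
ft_force: [-0.5, 0.3, -3.0]
opening: 0.0284
gripper_force: 50.0
time_s: 7.2
tcp_pos: [0.5478, 0.0349, 0.0757]
ee_rot: [-0.0, 0.74, 0.672, -0.0]
ft_force: [-0.6, 0.3, -2.2]
opening: 0.0285
gripper_force: 50.0
```

Scaled: 0.002 m / 0.8 = 0.0025, 0.001 m / 0.8 = 0.0013.

```bash

python3 steer.py '{"motion":[[0,0,0,0,0,0.0013,0.02],[0,0,0,0,0,0.0025,0.02],[0,0,0,0,0,0.0025,0.02]]}'
python3 steer.py '{"motion":[[0,0,0,0,0,0.0013,0.02],[0,0,0,0,0,0.0025,0.02],[0,0,0,0,0,0.0025,0.02]]}'
python3 steer.py '{"motion":[[0,0,0,0,0,0.0013,0.02],[0,0,0,0,0,0.0013,0.02]]}'
```

```text
time_s: 7.5
tcp_pos: [0.5478, 0.0349, 0.0736]
ee_rot: [-0.0, 0.74, 0.672, -0.0]
ft_force: [-0.2, -0.9, -1.7]
opening: 0.0277
gripper_force: 50.0
time_s: 7.8
tcp_pos: [0.5478, 0.0349, 0.0717]
ee_rot: [-0.0, 0.74, 0.672, -0.0]
ft_force: [-0.1, -0.6, -2.2]
opening: 0.028
gripper_force: 50.0
time_s: 8.0
tcp_pos: [0.5479, 0.0349, 0.0707]
ee_rot: [-0.0, 0.74, 0.672, -0.0]
ft_force: [0.3, 0.5, -1.9]
opening: 0.0278
gripper_force: 50.0
```

Scaled: 0.0006 m / 0.8 = 0.0008.

```bash

python3 steer.py '{"motion":[[0,0,0,0,0,0.0008,0.02],[0,0,0,0,0,0.0008,0.02]]}'
python3 steer.py '{"motion":[[0,0,0,0,0,0.0008,0.02],[0,0,0,0,0,0.0008,0.02]]}'
python3 steer.py '{"motion":[[0,0,0,0,0,0.0006,0.02],[0,0,0,0,0,0.0006,0.02]]}'
```

```text
time_s: 8.2
tcp_pos: [0.5479, 0.0349, 0.0701]
ee_rot: [-0.0, 0.74, 0.672, -0.0]
ft_force: [0.2, -0.5, -2.2]
opening: 0.0279
gripper_force: 50.0
time_s: 8.4
tcp_pos: [0.548, 0.0349, 0.0697]
ee_rot: [0.0, 0.74, 0.672, 0.0]
ft_force: [-0.6, -0.4, -0.3]
opening: 0.028
gripper_force: 50.4
time_s: 8.6
tcp_pos: [0.548, 0.0349, 0.0697]
ee_rot: [0.0, 0.74, 0.672, 0.0]
ft_force: [-3.5, -1.0, 7.7]
opening: 0.028
gripper_force: 51.1
```

Scaled: -0.18 m / 0.8 = -0.225, -0.15 m / 0.8 = -0.1875.

```bash

python3 steer.py '{"motion":[[0,0,0,0,0,0,0.05],[0,0,0,0,0,0,0.05],[0,0,0,0,0,0,0.05]]}'
python3 steer.py '{"motion":[[0,0,0,0,0,-0.0125,0.05],[0,0,0,0,0,-0.05,0.05],[0,0,0,0,0,-0.1,0.05],[0,0,0,0,0,-0.15,0.05],[0,0,0,0,0,-0.1625,0.05]]}'
python3 steer.py '{"motion":[[0,0,0,-0.0625,-0.025,0,0.05],[0,0,0,-0.125,-0.0625,0,0.05],[0,0,0,-0.1875,-0.125,0,0.05],[0,0,0,-0.225,-0.125,0,0.05],[0,0,0,-0.225,-0.125,0,0.05]]}'
python3 - <<'E'
from h import *
a=r.snapshot("scene");b=r.snapshot("top")
f=lambda im,x,y,w,h,s:cv2.resize(im[y:y+h,x:x+w],(w*s,h*s),interpolation=cv2.INTER_CUBIC)
cv2.imwrite("pics/c5.png",np.hstack([f(a,203,180,100,75,4),f(b,213,195,100,75,4)])[:,:,::-1])
E
```

```text
time_s: 8.9
tcp_pos: [0.5479, 0.0349, 0.0691]
ee_rot: [0.0, 0.74, 0.672, 0.0]
ft_force: [0.4, 0.6, -0.3]
opening: 0.05
gripper_force: 0.0
time_s: 9.4
tcp_pos: [0.5495, 0.035, 0.2041]
ee_rot: [0.002, 0.74, 0.672, 0.002]
ft_force: [0.5, 0.5, 0.0]
opening: 0.0499
gripper_force: 0.0
time_s: 9.9
tcp_pos: [0.4287, -0.1378, 0.1996]
ee_rot: [0.0, 0.741, 0.671, -0.0]
ft_force: [1.0, 0.1, 0.5]
opening: 0.05
gripper_force: 0.0
```

View pics/c5.png

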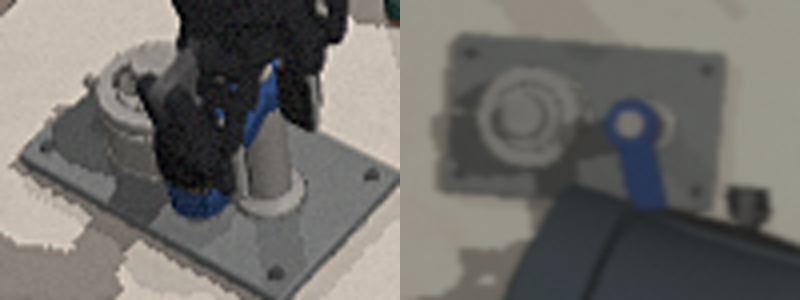

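The lid now sits in the cup (left crop ~(135,90), right crop ~(528,117)), matching the earlier cup centre, and the arm is still open. Next I'll wind the wrist back counter-clockwise to leave room for turning the knob.

Scaled: -0.75 rad / 0.7854 = -0.9549.

```bash

for i in 1 2 3 4 5 6; do python3 steer.py '{"motion":[[0,0,-0.191,0,0,0,0.075],[0,0,-0.382,0,0,0,0.075],[0,0,-0.573,0,0,0,0.075],[0,0,-0.7639,0,0,0,0.075],[0,0,-0.9549,0,0,0,0.075]]}' | grep tcp; done
python3 steer.py '{"motion":[[0,0,0,0,0,0,0.075],[0,0,0,0,0,0,0.075]]}'
python3 - <<'E'
from h import *
print(r.state()["joint_pos"])
a=r.snapshot("scene");b=r.snapshot("top")
for n,im,x,y,w,h in(("scene",a,203,180,100,75),("top",b,213,195,100,75)):
    hs=cv2.cvtColor(im,cv2.COLOR_RGB2HSV)[y:y+h,x:x+w]
    m=cv2.inRange(hs,(3,120,80),(22,255,255)); m_=cv2.moments(m,True); print(n,m_["m00"],cv2.boundingRect(m))
plan(.4568,-.066,.20,4.4-2*np.pi)
E
```

```text
tcp_pos: [0.432, -0.1334, 0.199]
tcp_pos: [0.432, -0.1334, 0.199]
tcp_pos: [0.432, -0.1334, 0.199]
tcp_pos: [0.432, -0.1334, 0.199]
tcp_pos: [0.432, -0.1334, 0.199]
tcp_pos: [0.432, -0.1334, 0.199]
time_s: 13.2
tcp_pos: [0.4316, -0.1339, 0.199]
ee_rot: [-0.0, 0.988, -0.153, -0.0]
ft_force: [-0.2, 0.0, 0.3]
opening: 0.0752
gripper_force: 0.0
[-3.00865683e-01  1.23479339e-01 -2.23915801e-01  1.22353914e+00
  1.79787799e-04 -3.13505190e+00]
scene 85.0 (41, 28, 12, 9)
top 0.0 (0, 0, 0, 0)
0 [-0.     0.     0.005] [ 0.0035 -0.0727 -0.0009]
```

Scaled: -0.073 m / 0.8 = -0.0913, -0.04 m / 0.8 = -0.05, 0.02 rad / 0.7854 = 0.0255.

```bash

python3 steer.py '{"motion":[[0,0,0.0255,0.0025,-0.05,0,0.075],[0,0,0.0255,0.0044,-0.0913,0,0.075],[0,0,0.0255,0.0044,-0.0913,0,0.075],[0,0,0.0255,0.0044,-0.0913,0,0.075]]}'
python3 steer.py '{"motion":[[0,0,0,0,0,0.0375,0.075],[0,0,0,0,0,0.0688,0.075],[0,0,0,0,0,0.0813,0.075],[0,0,0,0,0,0.0813,0.075]]}'
python3 - <<'E'
from h import *
a=r.snapshot("scene")
f=lambda im,x,y,w,h,s:cv2.resize(im[y:y+h,x:x+w],(w*s,h*s),interpolation=cv2.INTER_CUBIC)
cv2.imwrite("pics/c6.png",f(a,193,150,120,110,5)[:,:,::-1])
plan(.4568,-.066,.135,4.4-2*np.pi)
E
```

```text
time_s: 13.7
tcp_pos: [0.4567, -0.0657, 0.199]
ee_rot: [0.0, 0.987, -0.163, -0.0]
ft_force: [0.1, 0.0, -0.5]
opening: 0.0748
gripper_force: 0.0
time_s: 14.1
tcp_pos: [0.4557, -0.0667, 0.1334]
ee_rot: [0.0, 0.986, -0.164, -0.001]
ft_force: [-0.1, 0.4, 1.1]
opening: 0.0749
gripper_force: 0.0
0 [ 0.     0.    -0.017] [ 0.0002 -0.0008 -0.0006]
```

View pics/c6.png

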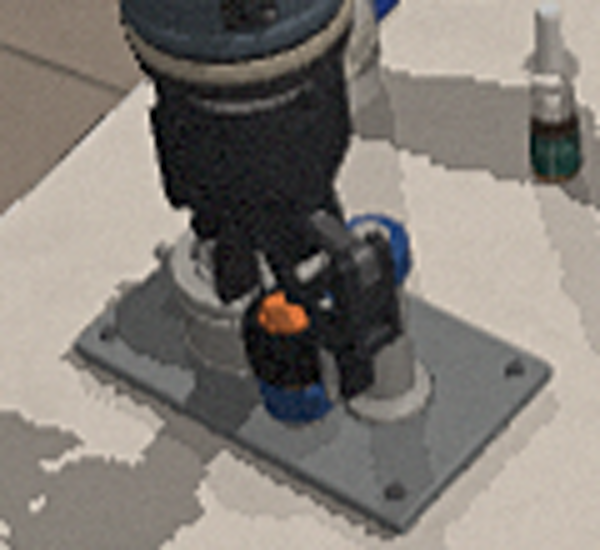

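The fingers straddle the knob (orange disc at about (283,312) in the crop). Closing.

```bash

python3 steer.py '{"motion":[[0,0,0,0,0,0,0.03],[0,0,0,0,0,0,0.03],[0,0,0,0,0,0,0.03],[0,0,0,0,0,0,0.03],[0,0,0,0,0,0,0.03]]}' 40
python3 - <<'E'
from h import *
s=r.state(); p=s["tcp_pos"][:2]; M=R.from_quat(s["ee_rot"],scalar_first=True).as_matrix()
psi=-.096; piv=np.array([.5398,-.0500]); d=p-piv; print(p,np.hypot(*d))
th0=np.arctan2(d[1],d[0])%(2*np.pi)-(np.pi/2+psi); print("theta0",th0,s["joint_pos"][5],s["moment"])
# arc rows of .13 rad, grouped by 5
R_=.085; dth=th0/15
for i in range(15):
    if i%5==0: M0=M@R.from_rotvec([0,0,dth*i]).as_matrix(); a0=th0-dth*i+np.pi/2+psi; p0=R_*np.array([np.cos(a0),np.sin(a0)]);rows=[]
    a=th0-dth*(i+1)+np.pi/2+psi; q=R_*np.array([np.cos(a),np.sin(a)])-p0
    v=M0.T@[q[0],q[1],0]; print(i,round(dth*(i%5+1),3),v.round(4))
E
```

```text
time_s: 14.65
tcp_pos: [0.4574, -0.0663, 0.1351]
ee_rot: [0.0, 0.987, -0.163, 0.001]
ft_force: [-0.4, -0.1, 7.0]
opening: 0.0388
gripper_force: 39.8
[ 0.45735952 -0.06633064] 0.08404238294820703
theta0 1.8623546901446368 -2.957262426028076 [-0.08091437  0.17820154 -0.00034227]
0 0.124 [-0.0047 -0.0094 -0.    ]
1 0.248 [-0.0082 -0.0194 -0.    ]
2 0.372 [-0.0104 -0.0297 -0.    ]
3 0.497 [-0.0114 -0.0402 -0.    ]
4 0.621 [-0.011  -0.0507 -0.    ]
5 0.124 [-0.0047 -0.0094  0.    ]
6 0.248 [-0.0082 -0.0194  0.    ]
7 0.372 [-0.0104 -0.0297  0.    ]
8 0.497 [-0.0114 -0.0402  0.    ]
9 0.621 [-0.011  -0.0507  0.0001]
10 0.124 [-0.0047 -0.0094  0.    ]
11 0.248 [-0.0082 -0.0194  0.    ]
12 0.372 [-0.0104 -0.0297  0.0001]
13 0.497 [-0.0114 -0.0402  0.0001]
14 0.621 [-0.011  -0.0507  0.0001]
```

Scaled: -0.0507 m / 0.8 = -0.0634, -0.0402 m / 0.8 = -0.0503, 0.621 rad / 0.7854 = 0.7907.

```bash

python3 steer.py '{"motion":[[0,0,0.1579,-0.0059,-0.0118,0,0.03],[0,0,0.3158,-0.0103,-0.0243,0,0.03],[0,0,0.4736,-0.013,-0.0371,0,0.03],[0,0,0.6328,-0.0143,-0.0503,0,0.03],[0,0,0.7907,-0.0138,-0.0634,0,0.03]]}'
python3 steer.py '{"motion":[[0,0,0,0,0,0,0.03],[0,0,0,0,0,0,0.03]]}'
```

```text
time_s: 15.15
tcp_pos: [0.4632, -0.0145, 0.1351]
ee_rot: [-0.0, 0.888, -0.459, 0.001]
ft_force: [0.5, -2.6, 7.4]
opening: 0.0386
gripper_force: 40.1
time_s: 15.35
tcp_pos: [0.4635, -0.0143, 0.1351]
ee_rot: [-0.001, 0.89, -0.457, 0.001]
ft_force: [-0.2, 2.0, 7.7]
opening: 0.0384
gripper_force: 40.1
```

Clean so far, with low side forces. Continuing the arc.

Scaled: -0.0507 m / 0.8 = -0.0634, -0.0402 m / 0.8 = -0.0503, 0.621 rad / 0.7854 = 0.7907.

```bash

python3 steer.py '{"motion":[[0,0,0.1579,-0.0059,-0.0118,0,0.03],[0,0,0.3158,-0.0103,-0.0243,0,0.03],[0,0,0.4736,-0.013,-0.0371,0,0.03],[0,0,0.6328,-0.0143,-0.0503,0,0.03],[0,0,0.7907,-0.0138,-0.0634,0,0.03]]}'
python3 steer.py '{"motion":[[0,0,0.1579,-0.0059,-0.0118,0,0.03],[0,0,0.3158,-0.0103,-0.0243,0,0.03],[0,0,0.4736,-0.013,-0.0371,0,0.03],[0,0,0.5475,-0.014,-0.0433,0,0.03]]}'
python3 steer.py '{"motion":[[0,0,0,0,0,0,0.03],[0,0,0,0,0,0,0.03]]}'
python3 - <<'E'
from h import *
s=r.state(); p=s["tcp_pos"][:2]; M=R.from_quat(s["ee_rot"],scalar_first=True).as_matrix()
psi=-.096; piv=np.array([.5398,-.0500]); d=p-piv
th=np.arctan2(d[1],d[0])%(2*np.pi)-(np.pi/2+psi); print(th,np.hypot(*d),s["joint_pos"][5],s["moment"])
u=np.array([np.cos(psi),np.sin(psi),0]); print("stand +x in tool",M.T@u)
E
```

```text
time_s: 15.85
tcp_pos: [0.4982, 0.0238, 0.1351]
ee_rot: [0.0, -0.705, 0.709, -0.001]
ft_force: [-1.2, -5.0, 8.1]
opening: 0.0387
gripper_force: 40.4
time_s: 16.25
tcp_pos: [0.5333, 0.0345, 0.1351]
ee_rot: [0.0, -0.538, 0.843, -0.001]
ft_force: [-2.0, -7.4, 9.8]
opening: 0.039
gripper_force: 40.6
time_s: 16.45
tcp_pos: [0.5331, 0.0344, 0.1352]
ee_rot: [0.001, -0.54, 0.842, -0.001]
ft_force: [0.9, -5.6, 6.2]
opening: 0.0388
gripper_force: 40.4
0.1755535521710061 0.08465937178216502 -1.0753448218988702 [-1.24017608 -0.29705551 -0.04393499]
stand +x in tool [-0.3279509  -0.94469158  0.00245616]
```

Units first: shifts go in shares of 0.8 m and turns go in shares of 45 degrees. So -0.0133 m / 0.8 = -0.0166, -0.007 m / 0.8 = -0.0088, 0.17 rad / 0.7854 = 0.2165.

```bash

python3 steer.py '{"motion":[[0,0,0.1273,-0.0031,-0.0088,0,0.03],[0,0,0.2165,-0.005,-0.0166,0,0.03],[0,0,0.2165,-0.005,-0.0166,0,0.03]]}'
python3 steer.py '{"motion":[[0,0,0,-0.0004,-0.0013,0,0.03],[0,0,0,-0.0004,-0.0013,0,0.03]]}'
python3 steer.py '{"motion":[[0,0,0,-0.0004,-0.0013,0,0.03],[0,0,0,-0.0004,-0.0013,0,0.03]]}'
```

```text
time_s: 16.75
tcp_pos: [0.5469, 0.0336, 0.1351]
ee_rot: [0.001, -0.466, 0.885, 0.0]
ft_force: [1.3, 3.1, 7.5]
opening: 0.0388
gripper_force: 40.6
time_s: 16.95
tcp_pos: [0.5471, 0.0336, 0.1351]
ee_rot: [0.001, -0.467, 0.884, 0.0]
ft_force: [-3.0, 5.0, 9.0]
opening: 0.0387
gripper_force: 40.8
time_s: 17.15
tcp_pos: [0.5474, 0.0335, 0.1351]
ee_rot: [0.0, -0.467, 0.884, 0.001]
ft_force: [-7.9, 8.1, 12.2]
opening: 0.0388
gripper_force: 41.1
```

The stop is reached: 1 mm of command moved it only 0.3 mm, and the force rose to 8 N. I'll ease off sideways and start screwing, following the knob down.

Scaled: 0.001 m / 0.8 = 0.0013, -0.0004 m / 0.8 = -0.0005.

```bash
cat > m.py <<'E'
from rig import r
s=r.state(); print("Mz",s["moment"].round(3),"F",s["ft_force"].round(1),"z",s["tcp_pos"].round(4),"j6",round(s["joint_pos"][5],3))
E
python3 steer.py '{"motion":[[0,0,0,0.0004,0.0013,-0.0005,0.03],[0,0,0,0.0004,0.0013,-0.0005,0.03]]}' >/dev/null; python3 m.py
python3 steer.py '{"motion":[[0,0,0.1273,0,0,0.0003,0.03],[0,0,0.2546,0,0,0.0005,0.03],[0,0,0.382,0,0,0.0008,0.03]]}' >/dev/null; python3 m.py
python3 steer.py '{"motion":[[0,0,0.1273,0,0,0.0003,0.03],[0,0,0.2546,0,0,0.0005,0.03],[0,0,0.382,0,0,0.0008,0.03]]}'; python3 m.py
```

```text
Mz [ 1.308  0.463 -0.034] F [-0.7  6.7  5.8] z [0.547  0.0335 0.1352] j6 -0.911
Mz [1.967 1.021 0.094] F [-4.5  8.7  8.3] z [0.5468 0.0338 0.1347] j6 -0.607
time_s: 17.95
tcp_pos: [0.5468, 0.0341, 0.1341]
ee_rot: [0.001, -0.183, 0.983, 0.001]
ft_force: [-5.9, 12.0, 9.4]
opening: 0.039
gripper_force: 41.2
Mz [2.442 1.137 0.095] F [-5.9 12.   9.4] z [0.5468 0.0341 0.1341] j6 -0.307
```

Scaled: 0.0011 m / 0.8 = 0.0014, 0.0004 m / 0.8 = 0.0005, 0.3 rad / 0.7854 = 0.382.

```bash

python3 steer.py '{"motion":[[0,0,0.1273,0,0.0014,0.0003,0.03],[0,0,0.2546,0,0.0014,0.0005,0.03],[0,0,0.382,0,0.0014,0.0008,0.03]]}'>/dev/null; python3 m.py
python3 steer.py '{"motion":[[0,0,0.1273,0,0,0.0003,0.03],[0,0,0.2546,0,0,0.0005,0.03],[0,0,0.382,0,0,0.0008,0.03]]}'; python3 m.py
```

```text
Mz [1.706 0.635 0.148] F [-3.3  7.8  8.8] z [0.5467 0.0347 0.1336] j6 -0.005
time_s: 18.55
tcp_pos: [0.5468, 0.035, 0.133]
ee_rot: [0.001, 0.116, 0.993, 0.001]
ft_force: [-1.5, 9.2, 8.4]
opening: 0.0388
gripper_force: 41.0
Mz [2.2   0.44  0.078] F [-1.5  9.2  8.4] z [0.5468 0.035  0.133 ] j6 0.295
```

Scaled: 0.001 m / 0.8 = 0.0013, 0.0006 m / 0.8 = 0.0008, 0.3 rad / 0.7854 = 0.382.

```bash

python3 steer.py '{"motion":[[0,0,0.1273,0,0.0013,0.0003,0.03],[0,0,0.2546,0,0.0013,0.0005,0.03],[0,0,0.382,0,0.0013,0.0008,0.03]]}'>/dev/null; python3 m.py
python3 steer.py '{"motion":[[0,0,0.1273,0,0,0.0003,0.03],[0,0,0.2546,0,0,0.0005,0.03],[0,0,0.382,0,0,0.0008,0.03]]}'>/dev/null; python3 m.py
python3 steer.py '{"motion":[[0,0,0.1273,0,0,0.0003,0.03],[0,0,0.2546,0,0,0.0005,0.03]]}'; python3 m.py
```

```text
Mz [1.38  0.421 0.074] F [-2.1  6.1  8.6] z [0.547  0.0355 0.1324] j6 0.596
Mz [1.681 0.083 0.11 ] F [-0.2  8.6  8. ] z [0.5471 0.0357 0.1319] j6 0.896
time_s: 19.35
tcp_pos: [0.5473, 0.0358, 0.1315]
ee_rot: [0.0, 0.493, 0.87, 0.001]
ft_force: [-0.4, 8.6, 6.9]
opening: 0.039
gripper_force: 41.0
Mz [ 1.821 -0.089  0.173] F [-0.4  8.6  6.9] z [0.5473 0.0358 0.1315] j6 1.096
```

Scaled: 0.0006 m / 0.8 = 0.0008, 0.0004 m / 0.8 = 0.0005, 0.2 rad / 0.7854 = 0.2546.

```bash

python3 steer.py '{"motion":[[0,0,0.1273,0.0008,0.0005,0.0003,0.03],[0,0,0.2546,0.0008,0.0005,0.0005,0.03]]}'>/dev/null; python3 m.py
python3 steer.py '{"motion":[[0,0,0.1273,0,0,0.0003,0.03],[0,0,0.2546,0,0,0.0005,0.03]]}'>/dev/null; python3 m.py
python3 steer.py '{"motion":[[0,0,0.1273,0,0,0.0003,0.03],[0,0,0.2546,0,0,0.0005,0.03]]}'; python3 m.py
```

```text
Mz [ 1.071 -0.243  0.128] F [0.  4.  7.6] z [0.5475 0.0361 0.1311] j6 1.298
Mz [ 1.096 -0.588  0.122] F [2.8 5.7 6.4] z [0.5477 0.0361 0.1308] j6 1.498
time_s: 19.95
tcp_pos: [0.5479, 0.0361, 0.1304]
ee_rot: [0.001, 0.729, 0.685, 0.001]
ft_force: [3.3, 5.1, 5.4]
opening: 0.0387
gripper_force: 40.8
Mz [ 1.048 -0.769  0.14 ] F [3.3 5.1 5.4] z [0.5479 0.0361 0.1304] j6 1.698
```

Scaled: 0.0004 m / 0.8 = 0.0005, 0.0002 m / 0.8 = 0.0003, 0.2 rad / 0.7854 = 0.2546.

```bash

for i in 1 2 3; do python3 steer.py '{"motion":[[0,0,0.1273,0,0,0.0003,0.03],[0,0,0.2546,0,0,0.0005,0.03]]}'>/dev/null; python3 m.py; done
```

```text
Mz [ 1.012 -0.704  0.186] F [3.3 3.8 5.8] z [0.5479 0.0361 0.13  ] j6 1.898
Mz [ 0.915 -0.648  0.096] F [3.1 4.8 6.4] z [0.5479 0.0361 0.1296] j6 2.098
Mz [ 0.721 -0.645  0.145] F [3.5 3.2 8.7] z [0.548  0.036  0.1294] j6 2.298
```

Scaled: 0.0002 m / 0.8 = 0.0003, 0.1 rad / 0.7854 = 0.1273.

```bash

for i in 1 2 3 4; do python3 steer.py '{"motion":[[0,0,0.1273,0,0,0.0003,0.03]]}'>/dev/null; python3 m.py; done
```

```text
Mz [ 0.591 -0.633  0.203] F [ 3.2  3.3 10.1] z [0.5481 0.0359 0.1293] j6 2.398
Mz [ 0.512 -0.622  0.142] F [ 3.   2.3 12.8] z [0.5482 0.0358 0.1292] j6 2.498
Mz [ 0.286 -0.585  0.068] F [ 3.3  2.  14.8] z [0.5484 0.0358 0.1293] j6 2.598
Mz [ 0.176 -0.475 -0.076] F [ 1.9  1.3 16.9] z [0.5484 0.0357 0.1292] j6 2.698
```

Fz is climbing, so the pad bears. The torque went negative, which is the first click. I'll stop following down, ease up and sample finely.

Scaled: -0.0005 m / 0.8 = -0.0006, 0.05 rad / 0.7854 = 0.0637.

```bash

python3 steer.py '{"motion":[[0,0,0.0637,0,0,-0.0006,0.03]]}'>/dev/null; python3 m.py
for i in 1 2 3 4 5 6; do python3 steer.py '{"motion":[[0,0,0.0637,0,0,0,0.03]]}'>/dev/null; python3 m.py; done
```

```text
Mz [ 0.171 -1.061 -0.053] F [4.3 1.7 4.9] z [0.5483 0.0356 0.1294] j6 2.748
Mz [ 0.062 -0.916  0.031] F [ 4.9 -0.3  9.5] z [0.5484 0.0356 0.1293] j6 2.796
Mz [-0.067 -0.982  0.087] F [ 4.5 -0.8  9.9] z [0.5484 0.0355 0.1293] j6 2.846
Mz [-0.202 -0.938  0.18 ] F [4.8 0.1 9.1] z [0.5484 0.0355 0.1293] j6 2.896
Mz [-0.214 -0.966  0.162] F [ 4.7 -0.7  9. ] z [0.5484 0.0354 0.1293] j6 2.946
Mz [-0.297 -0.922  0.215] F [ 4.4 -1.1  9.6] z [0.5484 0.0354 0.1293] j6 2.996
Mz [-0.408 -0.967  0.166] F [ 4.8 -0.9  8.9] z [0.5484 0.0353 0.1293] j6 3.046
```

Scaled: -0.75 rad / 0.7854 = -0.9549.

```bash

python3 steer.py '{"motion":[[0,0,0,0,0,0,0.06],[0,0,0,0,0,0,0.06],[0,0,0,0,0,0,0.06]]}'; python3 m.py
for i in 1 2 3; do python3 steer.py '{"motion":[[0,0,-0.191,0,0,0,0.06],[0,0,-0.382,0,0,0,0.06],[0,0,-0.573,0,0,0,0.06],[0,0,-0.7639,0,0,0,0.06],[0,0,-0.9549,0,0,0,0.06]]}' >/dev/null; done
python3 steer.py '{"motion":[[0,0,0,0,0,0,0.06],[0,0,0,0,0,0,0.06]]}'>/dev/null; python3 m.py
python3 - <<'E'
from h import *
plan(.548,.035,.1295,np.pi/2+.064-r.state()["joint_pos"][5])
E
```

```text
time_s: 21.95
tcp_pos: [0.5464, 0.0355, 0.1277]
ee_rot: [0.0, 0.997, 0.082, -0.0]
ft_force: [-0.1, 0.5, -0.7]
opening: 0.0596
gripper_force: 0.0
Mz [ 0.001 -0.099  0.017] F [-0.1  0.5 -0.7] z [0.5464 0.0355 0.1277] j6 3.043
Mz [-0.044 -0.011  0.054] F [-1.   0.1 -0.2] z [0.5465 0.0355 0.1277] j6 0.798
0 [-0.    -0.     0.001] [-0.0015  0.0006 -0.0018]
```

Scaled: -0.0022 m / 0.8 = -0.0028, -0.0015 m / 0.8 = -0.0019.

```bash

python3 steer.py '{"motion":[[0,0,0,-0.0019,0.0008,-0.0028,0.06],[0,0,0,-0.0019,0.0008,-0.0028,0.06]]}'>/dev/null
python3 steer.py '{"motion":[[0,0,0,0,0,0,0.03],[0,0,0,0,0,0,0.03],[0,0,0,0,0,0,0.03],[0,0,0,0,0,0,0.03]]}'; python3 m.py
for i in 1 2 3 4; do python3 steer.py '{"motion":[[0,0,0.0637,0,0,0,0.03]]}'>/dev/null; python3 m.py; done
```

```text
time_s: 24.25
tcp_pos: [0.5481, 0.0348, 0.1302]
ee_rot: [0.0, 0.357, 0.934, -0.0]
ft_force: [-2.8, -2.6, 5.7]
opening: 0.0388
gripper_force: 39.7
Mz [-0.408  0.424 -0.003] F [-2.8 -2.6  5.7] z [0.5481 0.0348 0.1302] j6 0.793
Mz [-0.455  0.484  0.103] F [-3.4 -1.3  5.5] z [0.5481 0.0348 0.1302] j6 0.843
Mz [-0.61   0.538  0.164] F [-3.  -3.2  5.8] z [0.548  0.0347 0.1302] j6 0.895
Mz [-0.589  0.541  0.192] F [-2.8 -3.3  5.8] z [0.548  0.0347 0.1302] j6 0.945
Mz [-0.598  0.623  0.078] F [-2.7 -2.9  6. ] z [0.548  0.0347 0.1302] j6 0.995
```

Scaled: 0.05 rad / 0.7854 = 0.0637.

```bash

for i in 1 2 3 4 5 6; do python3 steer.py '{"motion":[[0,0,0.0637,0,0,0,0.03]]}'>/dev/null; python3 m.py; done
```

```text
Mz [-0.668  0.618  0.075] F [-2.8 -3.4  6.7] z [0.548  0.0347 0.1302] j6 1.045
Mz [-0.685  0.681 -0.047] F [-2.9 -3.5  5.5] z [0.5479 0.0347 0.1302] j6 1.095
Mz [-0.675  0.71  -0.106] F [-3.5 -3.4  6.2] z [0.5479 0.0347 0.1302] j6 1.145
Mz [-0.665  0.761 -0.019] F [-3.4 -4.2  6.6] z [0.5479 0.0346 0.1302] j6 1.195
Mz [-0.697  0.836  0.022] F [-4.8 -2.5  7.6] z [0.5479 0.0346 0.1302] j6 1.245
Mz [-0.744  0.831  0.056] F [-3.7 -3.   8.2] z [0.5479 0.0346 0.1302] j6 1.295
```

Two clear torque drops are seen: one on the first grip (j6≈2.65) and one on this grip (j6≈1.1). The knob now sits at the second notch, so I'll let go and rise.

Scaled: -0.14 m / 0.8 = -0.175, -0.05 m / 0.8 = -0.0625.

```bash

python3 steer.py '{"motion":[[0,0,0,0,0,0,0.065],[0,0,0,0,0,0,0.065],[0,0,0,0,0,0,0.065]]}'; python3 m.py
python3 steer.py '{"motion":[[0,0,0,0,0,-0.025,0.065],[0,0,0,0,0,-0.0625,0.065],[0,0,0,0,0,-0.1125,0.065],[0,0,0,0,0,-0.15,0.065]]}'>/dev/null
python3 steer.py '{"motion":[[0,0,0,-0.05,-0.025,0,0.065],[0,0,0,-0.1,-0.075,0,0.065],[0,0,0,-0.125,-0.125,0,0.065],[0,0,0,-0.125,-0.175,0,0.065],[0,0,0,-0.125,-0.175,0,0.065]]}'; python3 - <<'E'
from h import *
a=r.snapshot("scene");b=r.snapshot("top")
f=lambda im,x,y,w,h,s:cv2.resize(im[y:y+h,x:x+w],(w*s,h*s),interpolation=cv2.INTER_CUBIC)
cv2.imwrite("pics/c7.png",np.hstack([f(a,203,150,100,110,4),f(b,203,150,100,110,4)])[:,:,::-1])
E
```

```text
time_s: 25.55
tcp_pos: [0.5481, 0.0351, 0.1299]
ee_rot: [-0.0, 0.576, 0.817, 0.0]
ft_force: [-0.4, 0.1, -0.2]
opening: 0.0649
gripper_force: 0.0
Mz [0.001 0.009 0.038] F [-0.4  0.1 -0.2] z [0.5481 0.0351 0.1299] j6 1.292
time_s: 26.45
tcp_pos: [0.4463, -0.1078, 0.2503]
ee_rot: [-0.0, 0.577, 0.816, -0.0]
ft_force: [1.8, -0.3, 0.3]
opening: 0.0651
gripper_force: 0.0
```

View pics/c7.png

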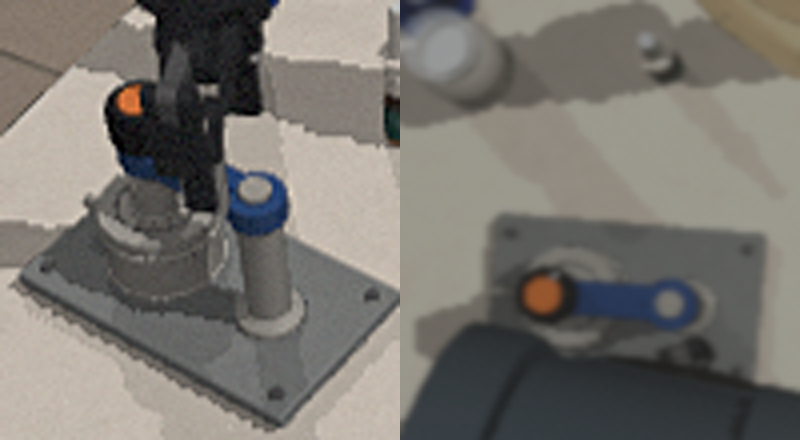

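The clamp arm lies across the lid, parallel to the plate (knob at (543,295), hub at (670,304) in the right crop). The lid is flat and the gripper is clear.

```bash
python3 -c "
from rig import r
print(r.sign_off())"
```

```text
the job is handed in; nothing more can be done
None
```

I closed the holder and handed the job in at about 26 s; the hand-in gave no verdict. The lid sits in the cup, the clamp arm is at its stop, the knob gave two clicks by its torque, and the gripper is clear.

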